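Load the dry-block heater and snap its lid shut

ROBOT

A 7-joint arm with a two-finger parallel gripper is mounted at the origin on the work surface. World frame = base frame: x ahead of the robot, y to its left, z up, the work surface at z = 0. Lengths are in m, angles in rad, forces in N, time in s.
With the tool pointing down it reaches from about 0.425 to 0.925 m from the base axis. Payload 6.8 kg.
Tool frame: the origin (TCP) lies on the mounting face of the last link; the fingertips stand 173 mm ahead of it and the grasp point (between the pads) lies 155 mm ahead of it; z points along the fingers, y is the direction in which the jaws open and shut (so a half turn about z gives the same grasp; the last joint's range is limited). The gripper opens to 85 mm and grips with 20 to 120 N. Pads are 22 mm wide; open, the fingers measure 114 mm over their backs; the gripper's body (76 mm by 85 mm) begins 54 mm behind the grasp point. The pads swing forward as they close: fully open they stand 13 mm farther back than shut.
Start: joints at [1.087, 0.477, 0.022, 1.555, -0.011, 1.109, -0.083], TCP at [0.248, -0.628, 0.405] pointing down, gripper open.
Joint ranges: [-2.96, 2.96], [-0.34, 2.1], [-1.41, 1.46], [0.24, 2.44], [-1.37, 4.51], [0.17, 1.92], [-2.96, 2.96]. Speed limits (rad/s): [2.39, 2.39, 3.14, 3.14, 3.14, 3.14, 3.14].

INTERFACE

Orientations are given as a unit quaternion [w, x, y, z].
In Python, from station import sensors, read_camera, bot gives the robot as it stands. The module is installed in compiled form; this text tells all that it offers.
- The arm moves only by the tool play_rows, never from a script. Its argument "commands" is a list of rows, each a list of 4 numbers: the shift along the tool's x, y, z in m, then the turn about the tool's z in degrees. A call has 1 to 20 rows; each row shifts and turns the commanded pose from where the row before left it, along the tool's axes as they then stand; what a row does not reach is not made up. A row lasts 1/10 s, in which the tool goes at most 50 mm and 8.59 degrees, less where a joint would pass 70% of its speed; a pose out of reach is approached as far as the arm can. A call with a gripper value outside its range is refused whole. "claw" is the finger opening in m, from 0 to 0.0854, set as the call begins (left out, the last holds). The fingers move at their own pace and stop on an object; "force" is the grip in N (left out, the last holds). Time passes only in rows, so rows that do not move let the fingers close. It gives the time, the measured TCP pose, the force and the opening at its end, in the units of the state.
- sensors.get_obs(): the state, without advancing time (a new reading comes with each control period).
- read_camera(name): name is "scene" or "top" or "wrist"; returns a dict with "frame" (400x640x3 uint8, blue, green, red), "depth" (400x640 float32, m along the optical axis (not along the pixel's ray), 0 where there is no reading), "fx", "fy", "cx", "cy" (pixels), "rvec" (rotation vector, rad) and "tvec" (3), from world to camera coordinates, as OpenCV has them; the wrist camera has in their place "T_tool_cam" (4x4, takes a point from camera to tool coordinates, whose origin is the TCP and whose axes are the flange's). Camera axes: x right, y down, z forward; pixel columns grow to the right and rows downward; lengths in m; the calibration is good to about 2 mm. A picture is of the moment at which its call begins: read the wrist's pose just before it.
- bot.hand_in(): hands the job in, once; it reports no verdict.
The state is a dict: "t": time; "q": joint angles; "joint_vel": joint speeds; "joint_torque": joint torques, N m; "eef_pos": TCP position; "tool_rot": TCP orientation; "contact_force": force on the tool from outside, world axes, zero at the start; "torque": the same for the moment, N m; "gripper_width": opening from 0.0 (shut) to 1.0 (fully open).
Only numpy, scipy, OpenCV 4.12 (cv2) and the standard library are available. Lean on these libraries where they do the work, as an engineer would, in place of code of your own. Each camera call takes 0.05 s, during which the arm holds its last target.

TASK

Move the sample tube from the white rack into any free hole of the dry-block heater, upright and right down. Then swing the heater's lid closed and press on its front edge until the clip snaps over and the lid is fully shut, and finish with the gripper still pressing firmly on the lid: do not lift off at the end. Leave the tubes already in the heater and the other things on the bench where they are.

Things in the scene. Friction and masses are not known exactly. Their poses are not given: they have to be found in the camera images.
- tube_mid (a point): Centre of the one tube in the rack. Screw-cap tube 72 mm tall, 10 to 20 g: body 16 mm across, foot a blunt cone (7 mm across at the bottom, full width 12 mm up), grey cap 20 mm across, 18 mm tall. The cap's middle is 27 mm above this point, the foot 36 mm below. z points to the cap. It stands loosely in its hole, top 32 mm above the rack; seated in the heater it stands just so above the block.
- rack: White plastic rack block for tubes, 70 (x) by 104 (y) by 50 mm tall, fixed to the bench. Origin at the centre of its underside. Six round holes 18 mm wide and 40 mm deep; all are empty but the one that holds the tube.
- heater: Dry-block heater, a white bench instrument, fixed, 150 mm wide (y), 200 mm deep (x from -130 to +68 mm). Origin on the bench, under the centre of its aluminium block; +x points to its back, where the lid is hinged, -x to the sloped control panel, z up. Its deck is 88 mm above the bench. At the middle of the deck's front edge (x -70 to -60 mm) stands a springy clip 28 mm wide, 19 mm tall.
- block_top (a point): Centre of the top of the aluminium block, 88 mm above the bench, axes as the heater's. The block has 12 round holes, 18 mm wide with small chamfers, 40 mm deep: rows at x = -26 (front), 0 and +26 mm (back), in each y = -39, -13, +13 and +39 mm. Tubes like the one in the rack stand in the back row at y = -39, -13 and +39 mm; the other nine holes are free.
- lid (a joint): Lid angle in rad: 0 fully shut, 1.57 upright, 1.68 fully open; starts nearly upright. The hinge is stiff: the lid stays where it is left and swings with 1 to 2 N at the front edge. At about 0.07 it rests on the clip's nose. Pressed on, it resists with up to about 12 N at the front edge, then at about 0.03 the clip snaps over, the force drops and the lid goes home on its stop at 0.
- lid_hinge (a point): Point on the hinge line, at the middle of the lid's width, 66 mm behind the heater's centre (+x) and 88 mm above the bench. Its axes turn with the lid; with the lid shut they are those of the heater. y lies along the hinge.
- lid_front (a point): Point on the lid's outer face, mid-width, 14 mm from the front edge, 112 mm along the lid from the hinge and 42 mm out; lid shut: the place to press, 130 mm above the bench. Lid: grey cover 126 mm hinge to front, 132 mm wide, 42 mm tall, hollow below. Upright, the outer face looks to the back and the front edge is on top, 214 mm above the bench. z: out of the face; -x: to the front edge.
- loaded0: One of the three tubes already in the back row of the heater, the one at y = -39 mm in the heater's frame; same make as the tube in the rack. Origin at its foot. Leave it there.
- loaded1: One of the three tubes already in the back row of the heater, the one at y = -13 mm in the heater's frame; same make as the tube in the rack. Origin at its foot. Leave it there.
- loaded2: One of the three tubes already in the back row of the heater, the one at y = 39 mm in the heater's frame; same make as the tube in the rack. Origin at its foot. Leave it there.
- tip_box: Bystander: orange box of pipette tips, 84 by 122 mm, 62 mm tall, loose. Origin at the centre of its underside.
- bottle: Bystander: brown glass bottle with a black cap, 60 mm across, 115 mm tall, loose. Origin at the centre of its underside.
- beaker: Bystander: glass beaker, 68 mm across, 85 mm tall, loose. Origin at the centre of its underside.
Not all that is in view belongs to the job. What is shaped like the part that bears tube_mid but orange or red is not meant.

How it is judged:
On the way, in this order (a step that is already met when the one before it is completed fails the run):
1. the tube from the rack stands upright and right down in a hole of the heater, let go (x of tube_mid in the frame of heater between -0.036 and 0.036 m and y of tube_mid in the frame of heater between -0.049 and 0.049 m and z of tube_mid in the frame of heater between 0.079 and 0.091 m and angle between tube_mid's own z axis and vertical below 0.25 rad and contact force between the fingers and tube below 0.1 N), for 0.2 s.
2. the lid has been swung down to the clip (value of joint lid below 0.15 rad).
3. the lid has snapped fully shut and is being pressed down (value of joint lid below 0.02 rad and contact force between any of the fingers, the arm and lid above 3 N), for 0.2 s.
At the end, for the whole second after the job is handed in: Tube upright on the floor of a heater hole (within 6 mm); lid snapped shut (within 0.02 rad of 0) with the robot pressing on it with over 3 N throughout the last second; the three back-row tubes within 15 mm, the tip box, bottle and beaker within 30 mm of where they stood (all of step 3 and x of tube_mid in the frame of heater between -0.036 and 0.036 m and y of tube_mid in the frame of heater between -0.049 and 0.049 m and z of tube_mid in the frame of heater between 0.079 and 0.091 m and angle between tube_mid's own z axis and vertical below 0.25 rad and distance of each of loaded0, loaded1, loaded2 from where it was at the start of the episode below 0.015 m and distance of each of tip_box, bottle, beaker from where it was at the start of the episode below 0.03 m); the arm keeps its last pose, push and grip.
It fails at once if a tube already in the heater is pulled out or displaced (distance of any of loaded0, loaded1, loaded2 from where it was at the start of the episode above 0.02 m).
It fails at once if the tip box, the bottle or the beaker is pushed away or knocked over (distance of any of tip_box, bottle, beaker from where it was at the start of the episode above 0.04 m).
It also fails if it takes over 61 s, if anything falls off the work surface, if the arm or the gripper's body presses on something with over 40 N, if the wrist force passes 120 N, or if a joint passes its speed limit or range.

## Working session

There is one attempt and no reset: what is moved stays moved. The work goes in short steps, Python scripts to look and compute and a tool call to move; the robot and the scene stay as the last step left them, time stands still between calls to the robot, and variables do not carry over. Pictures are saved under pics/ and viewed, and the job is handed in when it is done.

Besides the shell and the picture viewer there is one more tool, called after "Call:" as name([rows], argument=value, ...), one row to a line, values as JSON. play_rows: Moves the arm, as the interface text tells. Its arguments: {"type":"object","properties":{"commands":{"type":"array"},"claw":{"type":"number"},"force":{"type":"number"}},"required":["commands"]}

```bash
mkdir -p pics
cat > h.py <<'E'
import numpy as np, cv2
from station import sensors, read_camera, bot
from scipy.spatial.transform import Rotation as R
def ext(c,obs=None):
    # returns Rwc (cam->world), origin
    if 'rvec' in c:
        Rm=cv2.Rodrigues(np.array(c['rvec'],float))[0]; t=np.array(c['tvec'],float).ravel()
        return Rm.T, -Rm.T@t
    T=np.array(c['T_tool_cam']); q=obs['tool_rot']; Rt=R.from_quat([q[1],q[2],q[3],q[0]]).as_matrix()
    return Rt@T[:3,:3], np.array(obs['eef_pos'])+Rt@T[:3,3]
def ray(c,u,v,obs=None):
    Rw,o=ext(c,obs); d=Rw@np.array([(u-c['cx'])/c['fx'],(v-c['cy'])/c['fy'],1]); return o,d
def onz(c,u,v,z,obs=None):
    o,d=ray(c,u,v,obs); return o+d*(z-o[2])/d[2]
def cloud(c,obs=None):
    Rw,o=ext(c,obs); D=c['depth']; v,u=np.indices(D.shape)
    P=np.stack([(u-c['cx'])/c['fx']*D,(v-c['cy'])/c['fy']*D,D],-1)
    return P@Rw.T+o
E
python3 - <<'E'
from h import *
import pickle
o=sensors.get_obs(); print(o)
for n in ('scene','top','wrist'):
    o=sensors.get_obs(); c=read_camera(n); cv2.imwrite(f'pics/{n}0.png',c['frame']); pickle.dump((o,c),open(n+'0.pkl','wb'))
    print(n,ext(c,o)[1],ext(c,o)[0][:,2],c['fx'])
E
```

```text
{'t': 0.0, 'q': array([ 1.08688849,  0.47778766,  0.02232401,  1.55644152, -0.01152546,
        1.10929891, -0.0831031 ]), 'joint_vel': array([ 1.26911313e-03, -8.66135728e-04,  5.25594149e-04, -1.13128732e-04,
       -3.17816123e-04,  5.61757962e-05,  2.15739501e-04]), 'joint_torque': array([ 5.37182914e-04, -5.96449757e+01,  1.60799693e+00, -2.81195498e+01,
        1.24821975e-02,  9.21332510e-03, -4.86734834e-06]), 'eef_pos': array([ 0.24765986, -0.62762955,  0.40373766]), 'tool_rot': array([-8.76876463e-04,  9.82395558e-01,  1.86810465e-01, -2.19694268e-04]), 'contact_force': array([0.40288273, 0.09506949, 0.22363286]), 'torque': array([ 0.0224679 , -0.03005261,  0.00646719]), 'gripper_width': 1.0050297691440129}
scene [ 0.85952192 -0.54534047  0.80298505] [-0.36012467  0.5721436  -0.7368595 ] 397.0946884102831
top [0.33865117 0.00219032 1.3696546 ] [ 0.15140655 -0.02204163 -0.98822579] 467.6223563515389
wrist [ 0.31599328 -0.6006762   0.37334198] [-0.27074267 -0.10593026 -0.95680572] 348.7073619869429
```

View pics/scene0.png

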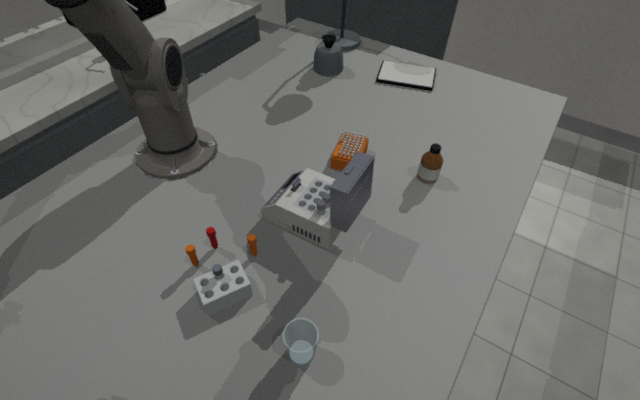

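View pics/top0.png

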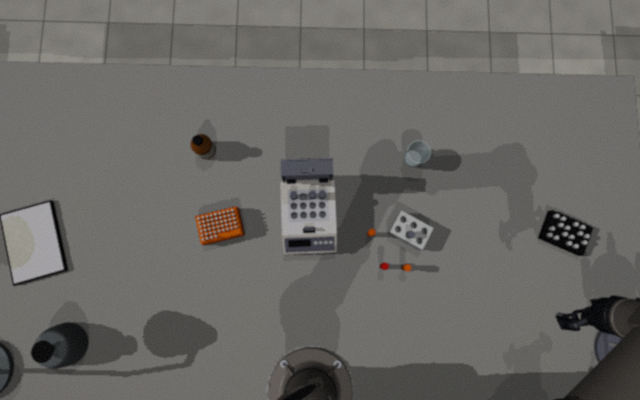

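View pics/wrist0.png

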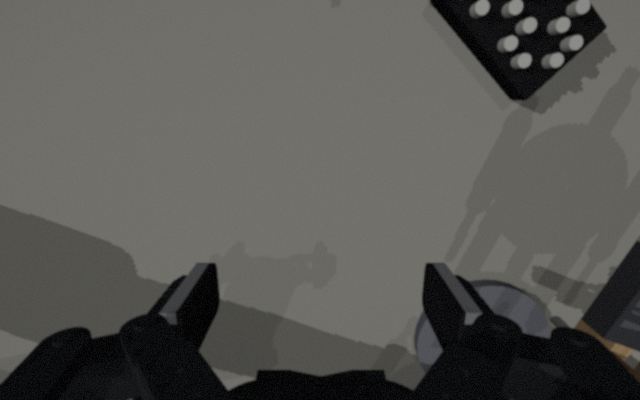

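Scene view: white rack at (222,287) with a grey cap at about (217,271), and the heater at (310,205). The lid is upright at the back. The top view shows the rack at (411,230), the heater at (308,205), beaker (417,153), tip box (219,225) and bottle (201,144). The orange and red tubes at top (372,232), (384,266) and (407,267) are decoys. Next I'll enlarge.

Run:
```python
from h import *
import pickle
o,c=pickle.load(open('top0.pkl','rb')); f=c['frame']
a=cv2.convertScaleAbs(f[140:280,270:450],alpha=1.6); cv2.imwrite('pics/topcrop.png',cv2.resize(a,None,fx=4.4,fy=4.2,interpolation=cv2.INTER_CUBIC))
o,c=pickle.load(open('scene0.pkl','rb')); f=c['frame']
a=cv2.convertScaleAbs(f[140:320,175:385],alpha=1.6); cv2.imwrite('pics/scenecrop.png',cv2.resize(a,None,fx=3.3,fy=3.3,interpolation=cv2.INTER_CUBIC))
```

```text
(no output)
```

View pics/topcrop.png

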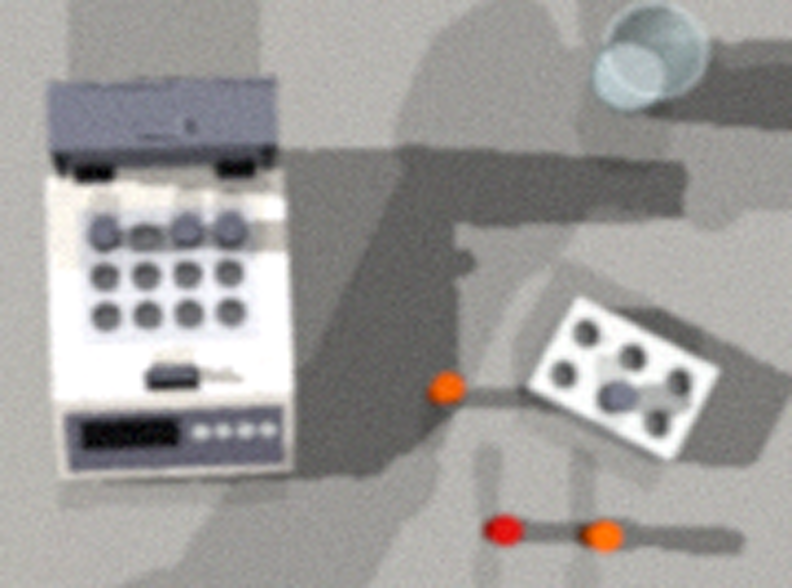

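View pics/scenecrop.png

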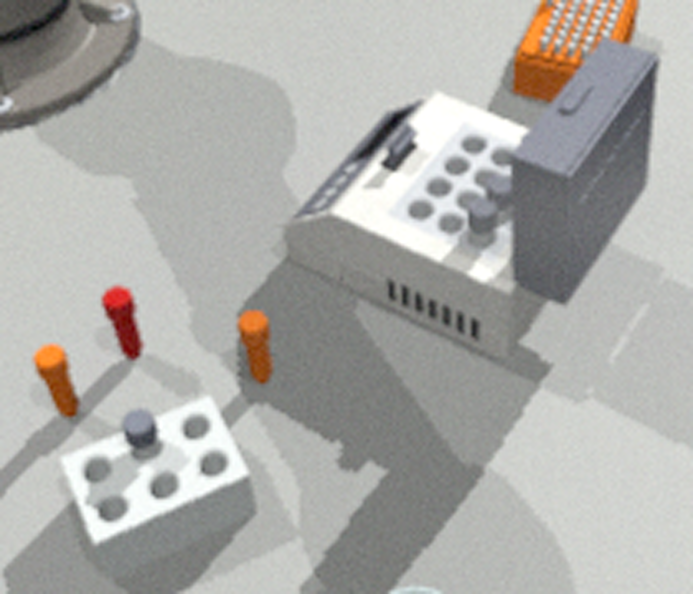

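Run:
```python
from h import *
import pickle
ot,ct=pickle.load(open('top0.pkl','rb')); os_,cs=pickle.load(open('scene0.pkl','rb'))
T=lambda x,y:(270+(x-2)/4.4,140+(y-2)/4.2)
S=lambda x,y:(175+(x-1.5)/3.3,140+(y-1.5)/3.3)
def tri(a,b):
    o1,d1=ray(ct,*a);o2,d2=ray(cs,*b); A=np.stack([d1,-d2],1); s=np.linalg.lstsq(A,o2-o1,rcond=None)[0]
    p,q=o1+s[0]*d1,o2+s[1]*d2; return (p+q)/2,np.linalg.norm(p-q)
print('cap tri',tri(T(617,397),S(139,421)), 'z plane',onz(ct,*T(617,397),.082),onz(cs,*S(139,421),.082))
print('holes front', [onz(ct,*T(x,y),.088).round(4) for x,y in((106,316),(148,315),(189,314),(231,312))])
print('mid', [onz(ct,*T(x,y),.088).round(4) for x,y in((105,276),(147,275),(188,274),(230,272))])
print('tri front right', tri(T(231,312),S(421,209)))
print('tri front left', tri(T(106,316),S(474,144)))
for n,c in(('top',ct),('scene',cs)):
    P=cloud(c)
    D=c['depth']; print(n,(D>0).mean())
    for nm,(u,v) in {'cap':T(617,397) if n=='top' else S(139,421),'lid':T(160,95) if n=='top' else S(600,110),'deck':T(100,370) if n=='top' else S(380,180),'rack':T(600,340)if n=='top' else S(200,470),'bench':(500,320) if n=='top' else (150,330)}.items(): print(nm,P[int(round(v)),int(round(u))].round(4))
```

```text
cap tri (array([ 0.43369228, -0.26876171,  0.07959387]), np.float64(7.301985049105676e-05)) z plane [ 0.43349115 -0.26828417  0.082     ] [ 0.43513508 -0.26965618  0.082     ]
holes front [array([0.4808, 0.0534, 0.088 ]), array([0.4819, 0.0272, 0.088 ]), array([0.483 , 0.0015, 0.088 ]), array([ 0.4848, -0.0247,  0.088 ])]
mid [array([0.5072, 0.0547, 0.088 ]), array([0.5084, 0.0284, 0.088 ]), array([0.5095, 0.0026, 0.088 ]), array([ 0.5113, -0.0237,  0.088 ])]
tri front right (array([ 0.48519838, -0.0242738 ,  0.08929705]), np.float64(0.0013946659804259913))
tri front left (array([0.48105861, 0.05366595, 0.08918782]), np.float64(0.0009882830240907203))
top 0.99616015625
cap [ 0.4338 -0.2693  0.0801]
lid [0.602  0.0205 0.2114]
deck [0.4445 0.0571 0.0857]
rack [ 0.4761 -0.2656  0.0458]
bench [ 0.1963 -0.5449 -0.0054]
scene 0.996203125
cap [ 0.4353 -0.2689  0.0817]
lid [0.5994 0.0175 0.2167]
deck [ 0.4439 -0.0158  0.0888]
rack [ 0.4747 -0.2635  0.0496]
bench [ 3.770e-01 -4.298e-01 -2.000e-04]
```

Run:
```python
from h import *
import pickle
ot,ct=pickle.load(open('top0.pkl','rb'))
for n,u,v,z in(('or1',372,232,.072),('red',384,266,.072),('or2',407,267,.072),('beaker',418,151,.085)): print(n,onz(ct,u,v,z).round(3))
T=lambda x,y:(270+(x-2)/4.4,140+(y-2)/4.2)
for p in ((580,296),(719,371),(672,460),(529,385)): print(onz(ct,*T(*p),.05).round(3))
o=sensors.get_obs(); q=o['tool_rot'];M=R.from_quat([q[1],q[2],q[3],q[0]]).as_matrix();print(M.round(3))
d=np.array([.434,-.269,.33])-o['eef_pos']; print('in tool',M.T@d)
```

```text
or1 [ 0.438 -0.165  0.072]
red [ 0.345 -0.198  0.072]
or2 [ 0.343 -0.261  0.072]
beaker [ 0.669 -0.294  0.085]
[ 0.504 -0.252  0.05 ]
[ 0.455 -0.341  0.05 ]
[ 0.394 -0.31   0.05 ]
[ 0.443 -0.218  0.05 ]
[[ 0.93   0.367 -0.001]
 [ 0.367 -0.93   0.001]
 [-0.    -0.001 -1.   ]]
in tool [ 0.30498875 -0.26519352  0.07428601]
```

Call:
play_rows([
  [0.038,-0.033,0.009,0],
  [0.038,-0.033,0.009,0],
  [0.038,-0.033,0.009,0],
  [0.038,-0.033,0.009,0],
  [0.038,-0.033,0.009,0],
  [0.038,-0.033,0.009,0],
  [0.038,-0.033,0.009,0],
  [0.038,-0.033,0.009,0],
  [0,0,0,6.2],
  [0,0,0,6.2],
  [0,0,0,6.2],
  [0,0,0,0],
], claw=0.05, force=30)

```text
t: 1.35
eef_pos: [0.4295, -0.2784, 0.3341]
tool_rot: [-0.0, 1.0, 0.025, -0.0]
contact_force: [0.0, 0.2, 0.3]
gripper_width: 0.588
```

Run:
```python
from h import *
import pickle
o=sensors.get_obs(); c=read_camera('wrist'); cv2.imwrite('pics/wrist1.png',c['frame']); pickle.dump((o,c),open('wrist1.pkl','wb'))
print(o['t'],o['eef_pos'],o['tool_rot'],o['q'].round(2),o['contact_force'])
```

```text
1.35 [ 0.42953931 -0.27843126  0.33413831] [-1.71942665e-06  9.99680379e-01  2.52803805e-02 -2.03074698e-04] [ 0.51  0.3  -0.07  2.01  0.03  0.84 -1.09] [0.02564898 0.18767171 0.26847221]
```

View pics/wrist1.png

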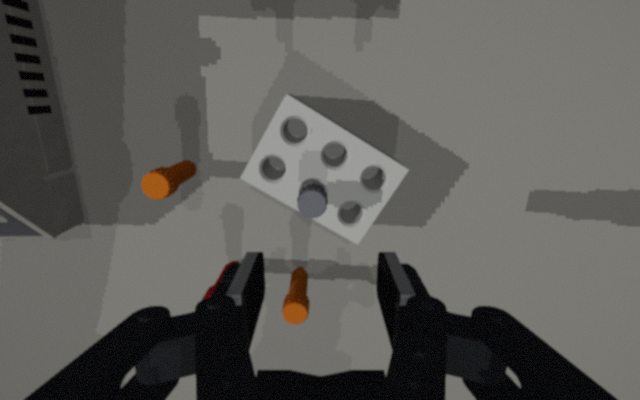

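The wrist view shows the grey cap in the rack at (312,204). The orange decoys are at (156,184) and (295,312), and a red one sits behind the left finger. The grey-capped tube in the rack is the one meant.

Run:
```python
from h import *
import pickle
o,c=pickle.load(open('wrist1.pkl','rb')); f=c['frame']
a=f[170:230,280:350]; cv2.imwrite('pics/capcrop.png',cv2.resize(cv2.convertScaleAbs(a,alpha=1.6),None,fx=8,fy=8,interpolation=cv2.INTER_CUBIC))
P=cloud(c,o); m=(P[...,2]>.077)&(P[...,2]<.090); m[260:]=0; m[:,:250]=0; m[:,400:]=0
n,l,s,ce=cv2.connectedComponentsWithStats(m.astype(np.uint8)); print(s,ce)
u,v=ce[1+np.argmax(s[1:,4])]
print(u,v,onz(c,u,v,.082,o), np.median(P[m],0), P[m].mean(0))
```

```text
[[     0      0    640    400 255290]
 [   297    187     31     32    710]] [[319.5206902  199.49081437]
 [312.06056338 202.8028169 ]]
312.0605633802817 202.80281690140845 [ 0.43496243 -0.27302388  0.082     ] [ 0.43504508 -0.27306663  0.08218281] [ 0.43493075 -0.27302712  0.0819819 ]
```

View pics/capcrop.png

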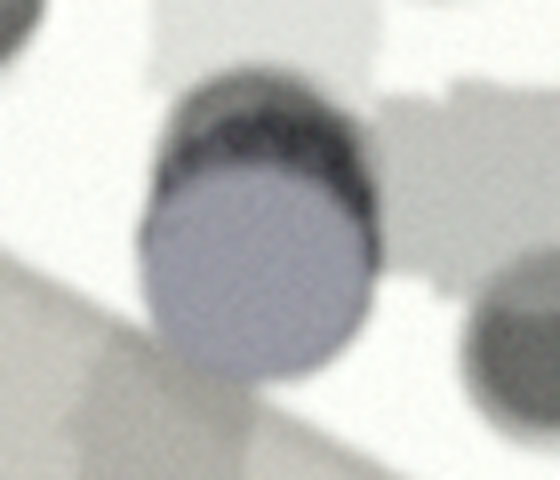

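Call:
play_rows([
  [0.0053,-0.0067,0.02,0],
  [0,0,0.022,0],
  [0,0,0.022,0],
  [0,0,0,0],
  [0,0,0,0],
])

```text
t: 1.9
eef_pos: [0.4344, -0.2718, 0.2704]
tool_rot: [-0.0, 1.0, 0.026, -0.0]
contact_force: [0.2, -0.5, 0.5]
gripper_width: 0.584
```

Run:
```python
from h import *
import pickle
o=sensors.get_obs(); c=read_camera('wrist'); cv2.imwrite('pics/wrist2.png',c['frame']); pickle.dump((o,c),open('wrist2.pkl','wb'))
print(o['t'],o['eef_pos'],o['joint_vel'].round(4),o['gripper_width'])
P=cloud(c,o); m=(P[...,2]>.077)&(P[...,2]<.090)&(abs(P[...,0]-.435)<.02)&(abs(P[...,1]+.271)<.02)
n,l,s,ce=cv2.connectedComponentsWithStats(m.astype(np.uint8)); 
k=1+np.argmax(s[1:,4]);u,v=ce[k]
print(s[k],u,v,onz(c,u,v,.082,o), np.median(P[l==k],0))
```

```text
1.9 [ 0.43444708 -0.27183369  0.2704312 ] [ 0.0013 -0.0223  0.0033 -0.0169 -0.0001  0.0013 -0.0067] 0.5839139541294623
[ 302  228   41   42 1277] 321.8386844166014 249.68754894283478 [ 0.4354357  -0.27278615  0.082     ] [ 0.4355709  -0.27280773  0.08219956]
```

View pics/wrist2.png

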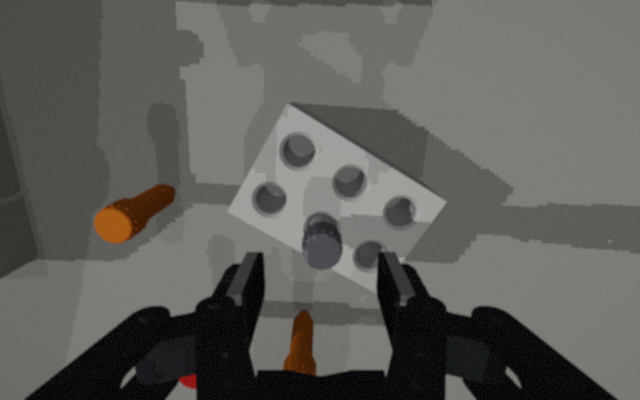

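The cap at (322,250) lies midway between the fingers. I'll descend and grip.

Call:
play_rows([
  [0.001,0.001,0.014,0],
  [0,0,0.014,0],
  [0,0,0.014,0],
  [0,0,0,0],
  [0,0,0,0],
])

```text
t: 2.45
eef_pos: [0.4357, -0.2727, 0.2284]
tool_rot: [0.0, 1.0, 0.026, 0.0]
contact_force: [0.0, 0.1, -0.8]
gripper_width: 0.588
```

Call:
play_rows([
  [0,0,0,0],
  [0,0,0,0],
  [0,0,0,0],
  [0,0,0,0],
  [0,0,0,0],
  [0,0,0,0],
], claw=0.0, force=30)

```text
t: 3.05
eef_pos: [0.436, -0.2728, 0.229]
tool_rot: [0.0, 1.0, 0.026, 0.001]
contact_force: [-0.1, -0.5, 5.9]
gripper_width: 0.214
```

Call:
play_rows([
  [0,0,-0.01,0],
  [0,0,-0.02,0],
  [0,0,-0.025,0],
  [0,0,-0.025,0],
  [0,0,-0.03,0],
  [0,0,-0.03,0],
  [0,0,0,0],
  [0,0,0,0],
])

```text
t: 3.85
eef_pos: [0.4354, -0.2725, 0.369]
tool_rot: [0.0, 1.0, 0.026, 0.001]
contact_force: [0.7, 0.3, -0.8]
gripper_width: 0.216
```

Run:
```python
from h import *
import pickle
for n in('wrist','scene'):
    o=sensors.get_obs(); c=read_camera(n); f=c['frame']
    if n=='scene': f=cv2.resize(cv2.convertScaleAbs(f[150:300,150:350],alpha=1.6),None,fx=4,fy=4)
    cv2.imwrite(f'pics/{n}3.png',f); pickle.dump((o,c),open(n+'3.pkl','wb'))
print(o['t'],o['eef_pos'],o['gripper_width'],o['contact_force'])
```

```text
3.9 [ 0.43507922 -0.27244517  0.36798729] 0.21662438162883377 [ 0.04127549 -0.18385687 -0.05788947]
```

View pics/wrist3.png

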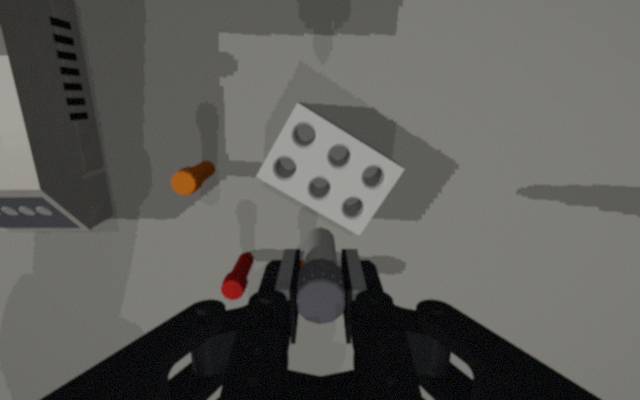

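View pics/scene3.png

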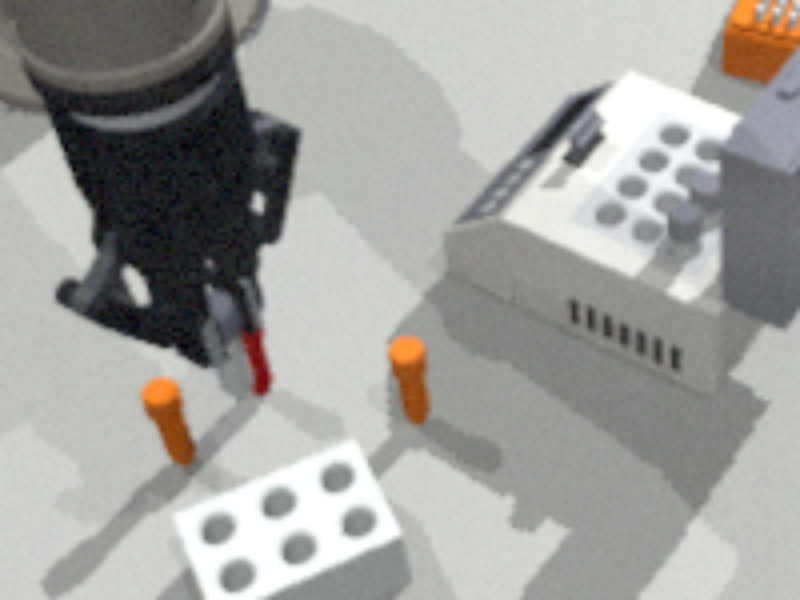

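Call:
play_rows([
  [0.004,-0.039,-0.0046,0],
  [0.004,-0.039,-0.0046,0],
  [0.004,-0.039,-0.0046,0],
  [0.004,-0.039,-0.0046,0],
  [0.004,-0.039,-0.0046,0],
  [0.004,-0.039,-0.0046,0],
  [0.004,-0.039,-0.0046,0],
  [0,0,0,0],
  [0,0,0,0],
])

```text
t: 4.85
eef_pos: [0.4492, 0.002, 0.3995]
tool_rot: [0.0, 1.0, 0.027, -0.001]
contact_force: [0.4, -0.8, -0.2]
gripper_width: 0.211
```

Run:
```python
from h import *
import pickle
o=sensors.get_obs(); c=read_camera('wrist'); f=c['frame']
cv2.imwrite('pics/wrist4.png',cv2.convertScaleAbs(f,alpha=1.4)); pickle.dump((o,c),open('wrist4.pkl','wb'))
print(o['t'],o['eef_pos'],o['gripper_width'],o['contact_force'])
P=cloud(c,o); print(P[285:315:6,320].round(4))
```

```text
4.85 [0.44922249 0.00204643 0.39951278] 0.2105241147203194 [ 0.43339888 -0.80121968 -0.21004436]
[[0.4549 0.0021 0.2533]
 [0.4515 0.002  0.2518]
 [0.4498 0.0019 0.2532]
 [0.4475 0.0017 0.2536]
 [0.4446 0.0016 0.2533]]
```

View pics/wrist4.png

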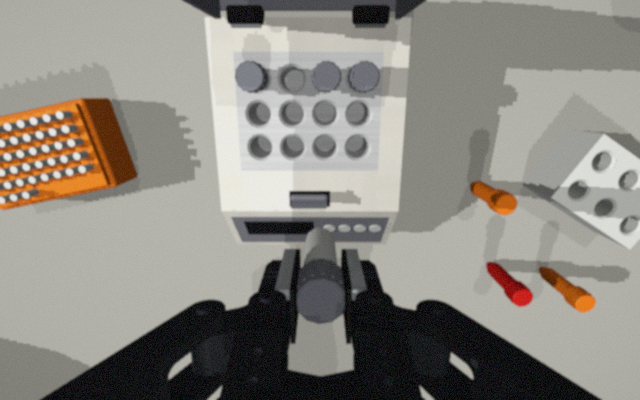

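Run:
```python
from h import *
import pickle
o,c=pickle.load(open('wrist4.pkl','rb')); f=c['frame']
a=f[60:180,235:395]; cv2.imwrite('pics/holes.png',cv2.resize(cv2.convertScaleAbs(a,alpha=1.6),None,fx=5,fy=5,interpolation=cv2.INTER_CUBIC))
P=cloud(c,o); m=(P[...,2]>.248)&(P[...,2]<.262)&(abs(P[...,0]-.449)<.014)&(abs(P[...,1]-.002)<.014)
print('cap',P[m].mean(0),P[m].min(0),P[m].max(0),m.sum())
h=(cv2.cvtColor(f,cv2.COLOR_BGR2GRAY)<105).astype(np.uint8); h[:98]=0;h[165:]=0;h[:,:240]=0;h[:,376:]=0
n,l,s,ce=cv2.connectedComponentsWithStats(h)
for i in range(1,n):
    if s[i,4]>60:
        x,y,w,hh,A=s[i]; u,v=x+(w-1)/2,y+(hh-1)/2; print(s[i],(u,v),onz(c,u,v,.088,o).round(4))
```

```text
cap [0.45054301 0.00160884 0.25323799] [ 0.4366667  -0.01195885  0.24800538] [0.46067069 0.01599863 0.26197424] 2779
[246 101  24  25 463] (np.float64(257.5), np.float64(113.0)) [0.5069 0.0539 0.088 ]
[280 101  23  25 459] (np.float64(291.0), np.float64(113.0)) [0.5083 0.0277 0.088 ]
[312 100  24  26 484] (np.float64(323.5), np.float64(112.5)) [0.5101 0.0024 0.088 ]
[346 100  23  26 468] (np.float64(357.0), np.float64(112.5)) [ 0.5115 -0.0237  0.088 ]
[248 135  23  23 413] (np.float64(259.0), np.float64(146.0)) [0.4812 0.0526 0.088 ]
[312 134  24  24 432] (np.float64(323.5), np.float64(145.5)) [0.4844 0.001  0.088 ]
[345 135  23  23 416] (np.float64(356.0), np.float64(146.0)) [ 0.4854 -0.0251  0.088 ]
[281 136  23  22 415] (np.float64(292.0), np.float64(146.5)) [0.4823 0.0262 0.088 ]
```

View pics/holes.png

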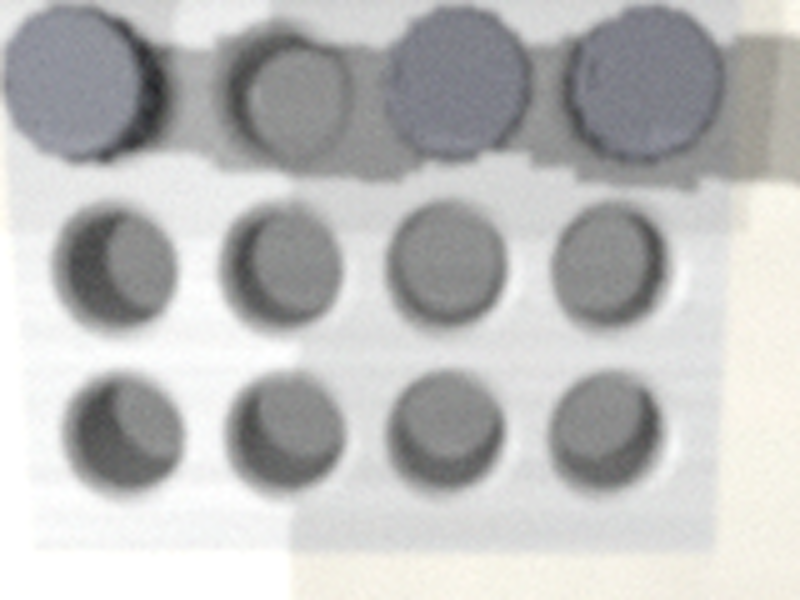

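Call:
play_rows([
  [0.0175,0.0015,0.02,0],
  [0.0174,0.0014,0.03,0],
  [0,0,0.03,0],
  [0,0,0,0],
  [0,0,0,0],
  [0,0,0,0],
])

```text
t: 5.5
eef_pos: [0.4849, -0.0002, 0.3217]
tool_rot: [0.0, 1.0, 0.025, 0.001]
contact_force: [0.7, -0.3, -0.2]
gripper_width: 0.215
```

Run:
```python
from h import *
import pickle
o=sensors.get_obs(); c=read_camera('wrist'); f=c['frame']
cv2.imwrite('pics/wrist5.png',cv2.convertScaleAbs(f,alpha=1.4)); pickle.dump((o,c),open('wrist5.pkl','wb'))
print(o['t'],o['eef_pos'],o['gripper_width'],o['contact_force'])
c=read_camera('scene');cv2.imwrite('pics/scene5.png',cv2.resize(cv2.convertScaleAbs(c['frame'][140:260,240:390],alpha=1.6),None,fx=5,fy=5,interpolation=cv2.INTER_CUBIC))
```

```text
5.5 [ 4.84864584e-01 -1.97098136e-04  3.21727347e-01] 0.2149190861070806 [ 0.71458721 -0.2674755  -0.20078506]
```

View pics/wrist5.png

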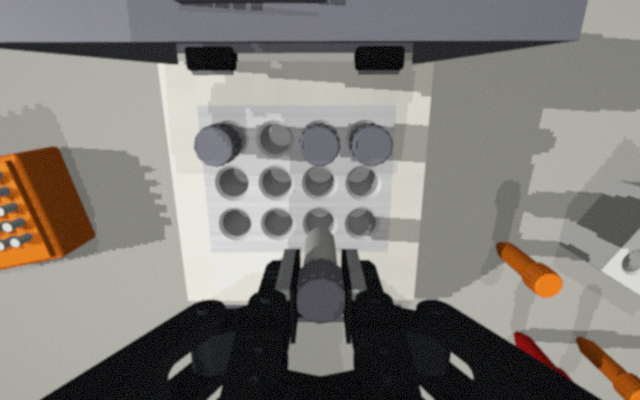

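View pics/scene5.png

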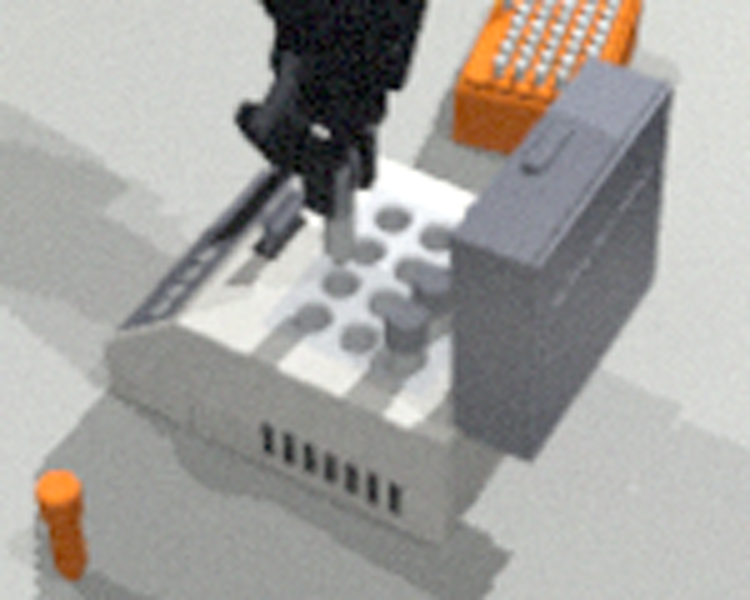

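The tube hangs vertically, with its foot over the front-row hole at (318,222) in the wrist view. Lowering it in.

Call:
play_rows([
  [-0.0005,-0.001,0.01,0],
  [0,0,0.01,0],
  [0,0,0.008,0],
  [0,0,0.004,0],
  [0,0,0,0],
])

```text
t: 6.1
eef_pos: [0.484, 0.001, 0.2877]
tool_rot: [0.0, 1.0, 0.025, -0.0]
contact_force: [1.6, -2.1, -0.6]
gripper_width: 0.213
```

Call:
play_rows([
  [0,0,0.008,0],
  [0,0,0.008,0],
  [0,0,0.004,0],
  [0,0,0,0],
  [0,0,0,0],
])

```text
t: 6.6
eef_pos: [0.4841, 0.0011, 0.2683]
tool_rot: [0.0, 1.0, 0.026, -0.0]
contact_force: [2.6, -4.1, -1.5]
gripper_width: 0.214
```

Call:
play_rows([
  [0,0.0005,0.001,0],
  [0,0,0,0],
])

```text
t: 6.8
eef_pos: [0.4841, 0.0009, 0.2677]
tool_rot: [-0.0, 1.0, 0.026, 0.0]
contact_force: [2.2, -2.1, -1.1]
gripper_width: 0.214
```

Call:
play_rows([
  [0,0,0,0],
  [0,0,0,0],
  [0,0,0,0],
  [0,0,0,0],
  [0,0,0,0],
], claw=0.045)

```text
t: 7.3
eef_pos: [0.4839, 0.0009, 0.2675]
tool_rot: [-0.0, 1.0, 0.026, -0.0]
contact_force: [-0.2, 0.2, -0.4]
gripper_width: 0.526
```

Run:
```python
from h import *
import pickle
o=sensors.get_obs(); c=read_camera('wrist'); f=c['frame']
cv2.imwrite('pics/wrist6.png',cv2.convertScaleAbs(f,alpha=1.4))
print(o['t'],o['eef_pos'],o['gripper_width'],o['contact_force'])
P=cloud(c,o); m=(P[...,2]>.1)&(P[...,2]<.135)&(abs(P[...,0]-.484)<.016)&(abs(P[...,1]-.001)<.012)
print(np.percentile(P[m],[5,50,95],axis=0),m.sum())
```

```text
7.3 [0.48393556 0.00091954 0.26746427] 0.5256580881823967 [-0.18073491  0.16305062 -0.43001755]
[[ 4.76916291e-01 -8.14424031e-03  1.05754741e-01]
 [ 4.87636336e-01  3.30733161e-04  1.19860459e-01]
 [ 4.93312478e-01  8.63494081e-03  1.21054471e-01]] 2778
```

View pics/wrist6.png

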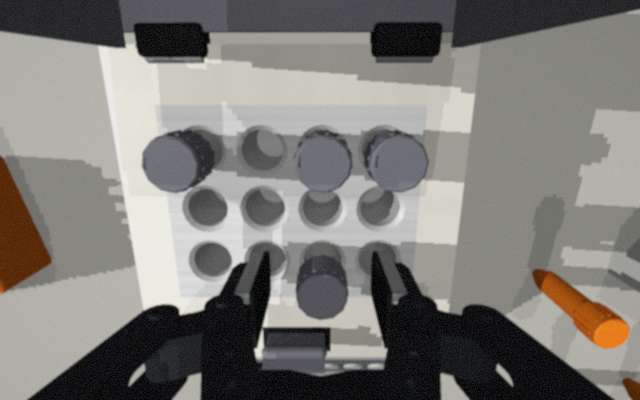

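The tube is released. Its cap top measures 0.120 m, which is 32 mm above the block, so it's seated. I'll lift and measure the lid.

Call:
play_rows([
  [0,0,-0.01,0],
  [0,0,-0.02,0],
  [0,0,-0.035,0],
  [0,0,-0.045,0],
  [0,0,-0.045,0],
  [0,0,0,0],
  [0,0,0,0],
])

```text
t: 8.05
eef_pos: [0.484, 0.0009, 0.424]
tool_rot: [0.0, 1.0, 0.026, 0.002]
contact_force: [-0.2, 0.9, 0.5]
gripper_width: 0.532
```

Run:
```python
from h import *
import pickle
o=sensors.get_obs(); print(o['t'],o['eef_pos'])
ang=.053; ex=np.array([np.cos(ang),np.sin(ang),0]); ey=np.array([-np.sin(ang),np.cos(ang),0]); O=np.array([.5093,.0151,0])
for n in('wrist','scene','top'):
    o=sensors.get_obs(); c=read_camera(n); f=c['frame']; 
    if n=='wrist':cv2.imwrite('pics/wrist7.png',cv2.convertScaleAbs(f,alpha=1.4))
    P=cloud(c,o)-O; X=P@ex;Y=P@ey;Z=P[...,2]
    for z0,z1 in((.11,.13),(.14,.16),(.17,.19),(.19,.2),(.2,.23)):
        m=(Z>z0)&(Z<z1)&(abs(Y)<.05)&(X>.045)&(X<.16)
        if m.sum()>5: print(n,z0,m.sum(),'x',np.percentile(X[m],[2,50,98]).round(4),'z',np.percentile(Z[m],[2,50,98]).round(4))
```

```text
8.05 [0.48404686 0.00086353 0.42401939]
wrist 0.2 15535 x [0.0599 0.0753 0.0897] z [0.2134 0.2152 0.2184]
scene 0.11 103 x [0.1058 0.1069 0.1081] z [0.1106 0.1192 0.1297]
scene 0.14 111 x [0.1044 0.1054 0.1064] z [0.1406 0.1506 0.1595]
scene 0.17 132 x [0.1022 0.1036 0.105 ] z [0.1704 0.1797 0.1889]
scene 0.19 62 x [0.1014 0.1026 0.1034] z [0.1901 0.1946 0.1991]
scene 0.2 721 x [0.0606 0.0844 0.1025] z [0.2023 0.2154 0.2187]
top 0.2 20 x [0.0761 0.0993 0.1016] z [0.2107 0.2154 0.2195]
```

View pics/wrist7.png

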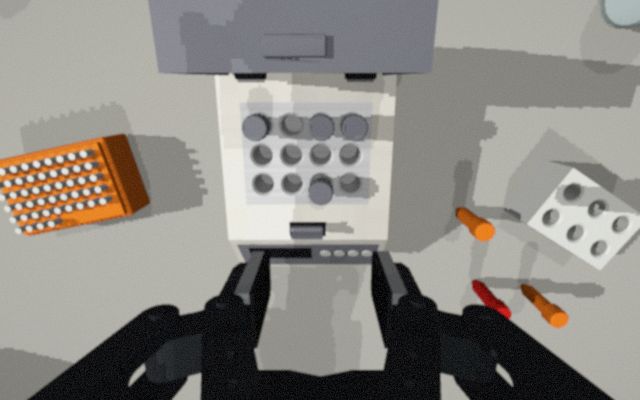

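Call:
play_rows([
  [0.04,-0.0032,0,0],
  [0.04,-0.0032,0,0],
  [0.04,-0.0032,0,0],
  [0.041,-0.0032,0,0],
  [0,0,0,0],
  [0,0,0,0],
  [0,0,0.03,0],
  [0,0,0.03,0],
  [0,0,0,0],
  [0,0,0,0],
], claw=0.0)

```text
t: 9.2
eef_pos: [0.6434, 0.0216, 0.3625]
tool_rot: [0.0, 1.0, 0.026, -0.001]
contact_force: [-0.3, -0.8, 0.9]
gripper_width: 0.0
```

Run:
```python
from h import *
o=sensors.get_obs(); c=read_camera('scene');cv2.imwrite('pics/scene8.png',cv2.resize(cv2.convertScaleAbs(c['frame'][110:260,240:420],alpha=1.6),None,fx=4,fy=4,interpolation=cv2.INTER_CUBIC))
print(o['t'],o['eef_pos'],o['q'].round(2),o['gripper_width'],o['contact_force'])
```

```text
9.2 [0.64339834 0.02163208 0.36252838] [ 0.06  0.48 -0.26  1.66  0.14  1.02 -1.76] 6.005424015923429e-05 [-0.28118239 -0.76084302  0.90201216]
```

View pics/scene8.png

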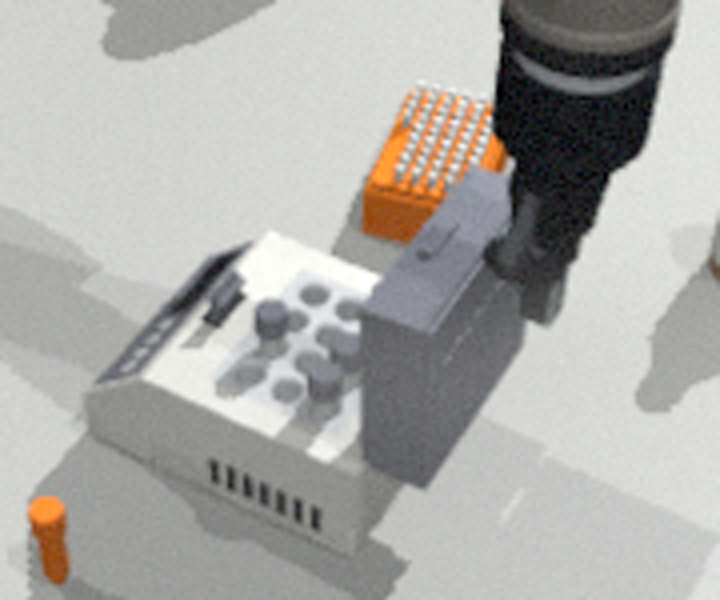

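Run:
```python
import numpy as np
p=np.array([.1343,.1895])
ths=np.r_[np.linspace(1.5,.12,20)]
for i,t in enumerate(ths):
    s=.100+.012*max(0,(0.8-t)/.7)
    q=np.array([.066-s*np.cos(t)+.042*np.sin(t)+.011*min(1,t/.3), .088+s*np.sin(t)+.042*np.cos(t)])
    print(i,round(t,2),q.round(4),'dx %.4f dz %.4f'%(q[0]-p[0],-(q[1]-p[1]))); p=q
```

```text
0 1.5 [0.1118 0.1907] dx -0.0225 dz -0.0012
1 1.43 [0.1043 0.193 ] dx -0.0075 dz -0.0023
2 1.35 [0.0966 0.1947] dx -0.0077 dz -0.0017
3 1.28 [0.0888 0.1958] dx -0.0078 dz -0.0011
4 1.21 [0.0809 0.1964] dx -0.0079 dz -0.0006
5 1.14 [0.0731 0.1964] dx -0.0079 dz 0.0000
6 1.06 [0.0652 0.1958] dx -0.0079 dz 0.0006
7 0.99 [0.0574 0.1947] dx -0.0078 dz 0.0011
8 0.92 [0.0497 0.193 ] dx -0.0077 dz 0.0017
9 0.85 [0.0422 0.1907] dx -0.0075 dz 0.0023
10 0.77 [0.0345 0.1882] dx -0.0077 dz 0.0025
11 0.7 [0.0264 0.1857] dx -0.0081 dz 0.0025
12 0.63 [0.0184 0.1825] dx -0.0080 dz 0.0032
13 0.56 [0.0107 0.1786] dx -0.0078 dz 0.0038
14 0.48 [0.0031 0.1742] dx -0.0075 dz 0.0045
15 0.41 [-0.0041  0.1691] dx -0.0072 dz 0.0051
16 0.34 [-0.0109  0.1634] dx -0.0068 dz 0.0057
17 0.27 [-0.0186  0.1572] dx -0.0077 dz 0.0063
18 0.19 [-0.0273  0.1504] dx -0.0087 dz 0.0068
19 0.12 [-0.0354  0.1431] dx -0.0082 dz 0.0073
```

Call:
play_rows([
  [-0.011,0,0,0],
  [-0.0115,0,-0.001,0],
  [-0.0075,0,-0.002,0],
  [-0.0077,0,-0.0017,0],
  [-0.0078,0,-0.0011,0],
  [-0.0079,0,-0.0006,0],
  [-0.0079,0,0,0],
  [-0.0079,0,0.0006,0],
  [-0.0078,0,0.0011,0],
  [-0.0077,0,0.0017,0],
  [-0.0075,0,0.0023,0],
  [0,0,0,0],
])

```text
t: 10.45
eef_pos: [0.5507, 0.017, 0.3624]
tool_rot: [0.0, 1.0, 0.026, -0.001]
contact_force: [0.2, -0.1, 0.0]
gripper_width: -0.005
```

Run:
```python
from h import *
o=sensors.get_obs(); c=read_camera('scene');cv2.imwrite('pics/scene9.png',cv2.resize(cv2.convertScaleAbs(c['frame'][110:260,240:420],alpha=1.6),None,fx=4,fy=4,interpolation=cv2.INTER_CUBIC))
print(o['t'],o['eef_pos'],o['q'].round(2),o['contact_force'])
d=o['eef_pos']-[.5093,.0151,0]; print('heater x',d[0]*np.cos(.053)+d[1]*np.sin(.053),'y',-d[0]*np.sin(.053)+d[1]*np.cos(.053),'tip z',d[2]-.173)
```

```text
10.45 [0.55069621 0.01697496 0.36235354] [ 0.08  0.34 -0.28  1.88  0.11  0.94 -1.77] [ 0.24898968 -0.08431564  0.03271246]
heater x 0.041437409584573016 y -0.00032064656436259003 tip z 0.18935354158728862
```

View pics/scene9.png

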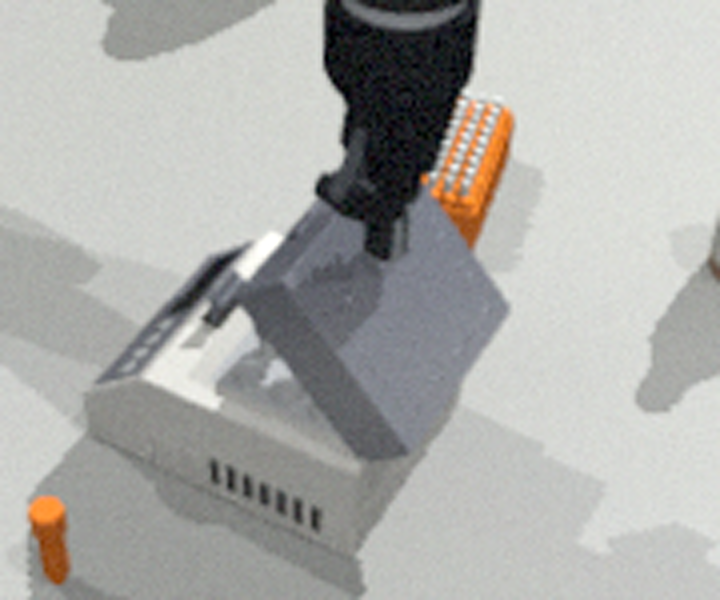

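The lid is coming down with the fingertip on its outer face. Continuing the sweep.

Call:
play_rows([
  [-0.0077,0,0.0025,0],
  [-0.0081,0,0.0025,0],
  [-0.008,0,0.0032,0],
  [-0.0078,0,0.0038,0],
  [-0.0075,0,0.0045,0],
  [-0.0072,0,0.0051,0],
  [-0.0068,0,0.0057,0],
  [-0.0077,0,0.0063,0],
  [-0.0087,0,0.0068,0],
  [-0.0082,0,0.0065,0],
  [0,0,0,0],
])

```text
t: 11.6
eef_pos: [0.4728, 0.0129, 0.3151]
tool_rot: [0.0, 1.0, 0.026, -0.002]
contact_force: [0.7, 0.3, 0.1]
gripper_width: -0.001
```

Run:
```python
from h import *
o=sensors.get_obs(); c=read_camera('scene');cv2.imwrite('pics/scene10.png',cv2.resize(cv2.convertScaleAbs(c['frame'][110:260,240:420],alpha=1.6),None,fx=4,fy=4,interpolation=cv2.INTER_CUBIC))
print(o['t'],o['eef_pos'],o['q'].round(2),o['contact_force'])
d=o['eef_pos']-[.5093,.0151,0]; print('heater x',d[0]*np.cos(.053)+d[1]*np.sin(.053),'y',-d[0]*np.sin(.053)+d[1]*np.cos(.053),'tip z',d[2]-.173)
```

```text
11.6 [0.47278931 0.01293384 0.31505423] [ 0.09  0.28 -0.29  2.1   0.11  0.78 -1.79] [0.67950082 0.25489565 0.11379705]
heater x -0.03657417057449855 y -0.000228954133649986 tip z 0.14205422827257658
```

View pics/scene10.png

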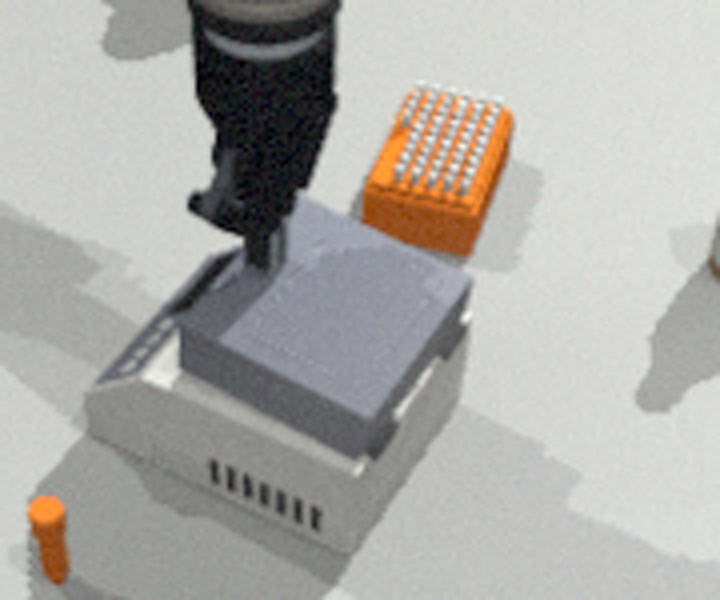

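Call:
play_rows([
  [-0.003,0,0.001,0],
  [-0.003,0,0.001,0],
  [-0.003,0,0.002,0],
  [0,0,0.002,0],
  [0,0,0.002,0],
  [0,0,0,0],
])

```text
t: 12.25
eef_pos: [0.4651, 0.0127, 0.3084]
tool_rot: [0.0, 1.0, 0.026, -0.001]
contact_force: [-2.0, 0.1, 3.3]
gripper_width: -0.003
```

Call:
play_rows([
  [0,0,0.001,0],
  [0,0,0.001,0],
  [0,0,0,0],
])

```text
t: 12.55
eef_pos: [0.4651, 0.0127, 0.3062]
tool_rot: [0.0, 1.0, 0.026, -0.001]
contact_force: [-3.1, 0.0, 3.0]
gripper_width: 0.001
```

Call:
play_rows([
  [0,0,0.001,0],
  [0,0,0.001,0],
  [0,0,0,0],
])

```text
t: 12.85
eef_pos: [0.4657, 0.0127, 0.3041]
tool_rot: [-0.0, 1.0, 0.026, 0.0]
contact_force: [0.6, 0.1, 0.0]
gripper_width: 0.001
```

Call:
play_rows([
  [0,0,0.001,0],
  [0,0,0.001,0],
  [0,0,0,0],
])

```text
t: 13.15
eef_pos: [0.4658, 0.0128, 0.3033]
tool_rot: [0.0, 1.0, 0.026, 0.0]
contact_force: [-4.5, -1.0, 13.3]
gripper_width: 0.0
```

Call:
play_rows([
  [0,0,0.001,0],
  [0,0,0.001,0],
  [0,0,0,0],
])

```text
t: 13.45
eef_pos: [0.4658, 0.0129, 0.3031]
tool_rot: [0.0, 1.0, 0.025, 0.0]
contact_force: [-11.8, -0.9, 34.4]
gripper_width: 0.001
```

Run:
```python
from h import *
ang=.053; ex=np.array([np.cos(ang),np.sin(ang),0]); ey=np.array([-np.sin(ang),np.cos(ang),0]); O=np.array([.5093,.0151,0])
for n in('scene','top'):
    o=sensors.get_obs(); c=read_camera(n)
    if n=='scene': cv2.imwrite('pics/scene11.png',cv2.resize(cv2.convertScaleAbs(c['frame'][90:300,170:450],alpha=1.6),None,fx=2.8,fy=2.8,interpolation=cv2.INTER_CUBIC))
    else: cv2.imwrite('pics/top11.png',c['frame'])
    P=cloud(c,o)-O; X=P@ex;Y=P@ey;Z=P[...,2]
    m=(abs(Y)<.06)&(X>-.055)&(X<.06)&(Z>.12)&(Z<.145)
    A=np.c_[X[m],Y[m],np.ones(m.sum())]
    for k in range(3):
        s=np.linalg.lstsq(A,Z[m],rcond=None)[0]; r=abs(Z[m]-A@s); mm=r<.004; idx=np.where(m); m2=np.zeros_like(m); m2[idx[0][mm],idx[1][mm]]=1; m=m2; A=A[mm]
    print(n,s,m.sum(), [np.median(Z[m&(X<-.02)]),np.median(Z[m&(X>.03)])])
print(o['t'],o['contact_force'],o['eef_pos'])
```

```text
scene [0.0037297  0.00121781 0.13106935] 1674 [np.float64(0.1306762419117004), np.float64(0.13106266071271394)]
top [0.01308656 0.00499211 0.12971846] 50 [np.float64(0.12924180731485602), np.float64(0.1302753314797811)]
13.5 [-12.83331013  -1.28186042  33.48759214] [0.46583466 0.0128938  0.30306396]
```

View pics/scene11.png

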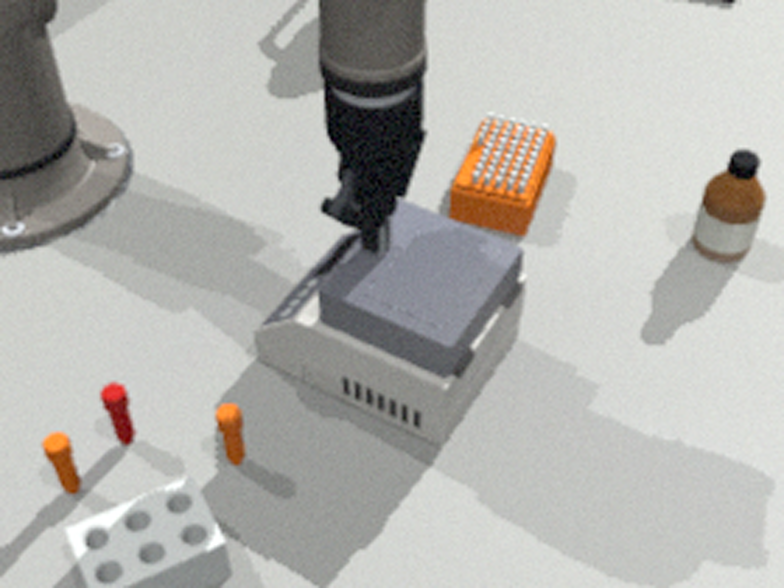

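View pics/top11.png

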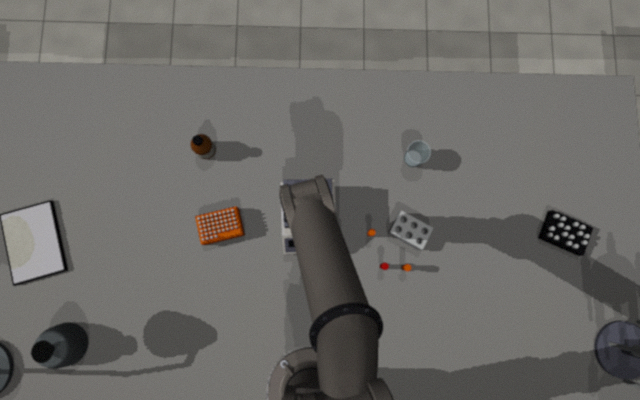

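The lid plane is level (slope 0.004 rad, height 0.131 m), and the tip is at 0.130 m on the stop, so it's shut. I'll ease the push a little to leave margin, then hold.

Call:
play_rows([
  [0,0,-0.001,0],
  [0,0,0,0],
  [0,0,0,0],
  [0,0,0,0],
  [0,0,0,0],
  [0,0,0,0],
  [0,0,0,0],
  [0,0,0,0],
])

```text
t: 14.35
eef_pos: [0.4658, 0.0128, 0.3032]
tool_rot: [0.0, 1.0, 0.025, 0.001]
contact_force: [-7.8, -1.2, 23.8]
gripper_width: -0.001
```

Call:
play_rows([
  [0,0,0,0],
  [0,0,0,0],
  [0,0,0,0],
  [0,0,0,0],
  [0,0,0,0],
  [0,0,0,0],
  [0,0,0,0],
  [0,0,0,0],
  [0,0,0,0],
  [0,0,0,0],
])

```text
t: 15.35
eef_pos: [0.4658, 0.0128, 0.3032]
tool_rot: [0.0, 1.0, 0.025, 0.001]
contact_force: [-7.8, -0.4, 23.2]
gripper_width: 0.003
```

The push holds steady at about 23 N, and the bystanders sit at the same top-view pixels as at the start. Handing in.

```bash
python3 -c "
from station import bot,sensors
print(bot.hand_in()); o=sensors.get_obs(); print(o['t'],o['contact_force'],o['eef_pos'])"
```

```text
the job is handed in; nothing more can be done
None
the job is handed in; nothing more can be done
```

I moved the grey-capped tube from the rack into the front-row heater hole at y = -13 mm, swung the lid shut and pressed it onto its stop. I handed in at 15.35 s with the gripper still pressing.

- **Tube:** after release its cap top measured 0.120 m, which is 32 mm above the block, so it is seated. I could not see it again once the lid was closed.
- **Lid:** in the scene camera the lid plane was level (slope 0.004 rad) at 0.131 m. The top camera gave 0.013 rad from only 50 points. Both are under the 0.02 rad limit. The fingertips stopped at 0.130 m.
- **Clip snap:** I didn't see the roughly 12 N resistance directly. The readings between steps were about 3 N, then 0, then the hard stop, so I judge the snap from the lid's level and height.
- **Press:** steady at 23–24 N for the last second before hand-in. No state could be read afterwards.
- **Other things on the bench:** the tip box, bottle and beaker were at the same pixels in the top view as at the start. The back-row tubes were in place when last seen, before the lid closed.
- **Disagreement:** the wrist and top cameras differed by about 4 mm in y on the tube's position. I used the wrist camera for both the grasp and the hole.

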